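# Set and close a quick-release hold-down clamp

## Robot

A 6-joint arm with a two-finger parallel gripper is mounted at the origin on a cart in front of the work surface, level with it; the furniture and walls round the work are solid. World frame = base frame: x ahead of the robot, y to its left, z up, the work surface at z = 0. Lengths are in m, angles in degrees, forces in N, time in s.
With the tool pointing down it reaches from about 0.4 to 0.825 m from the base axis. Payload 7 kg.
Tool frame: the origin (TCP) lies midway between the tips of the shut fingers; the grasp point (between the pads) lies 19 mm behind it; z points along the fingers, y is the line along which they close (so a half turn about z gives the same grasp; the last joint's range is limited). The gripper opens to 88 mm and grips with 3 to 60 N. Pads are 19 mm wide; open, the fingers measure 130 mm over their backs; the gripper's body (78 mm by 193 mm) begins 47 mm behind the grasp point.
Start: joints at [80.85, 20.546, 0.682, 0, -70.136, -16.507], TCP at [0.292, 0.608, 0.227] pointing down, gripper open.
Joint ranges: [-176.03, 176.03], [-82.01, 121.73], [-58.28, 71.71], [-173.87, 95.51], [-174.79, -0.11], [-173.66, 173.66]. Speed limits (degrees/s): [136.94, 136.94, 172.46, 180, 180, 180].

## Interface

Orientations are given as [roll, pitch, yaw] about the fixed x, y, z axes, in that order (R = Rz(yaw) Ry(pitch) Rx(roll)).
In Python, from plant import telemetry, viewer, workorder gives the robot as it stands. The module is installed in compiled form; this text tells all that it offers.
- The arm moves only by the tool carry_out, never from a script. Its argument "rows" is a list of rows, each a list of 6 numbers: the shift along the tool's x, y, z in m, then the turn, a rotation vector about the tool's x, y, z in rad. In form: [[tx, ty, tz, ax, ay, az], ...]. A call has 1 to 8 rows; each row is the pose to reach, as a shift and turn from the pose commanded when the call began, along the tool's axes at that moment; what a row does not reach only later rows make up. A row lasts 1/8 s, in which the tool goes at most 62.5 mm and 10.7 degrees, less where a joint would pass 70% of its speed; a pose out of reach is approached as far as the arm can. A call with a gripper value outside its range is refused whole. "grip" is the gripper's target within -1 to 1 (fully open at 1, half-way at 0, shut at -1), set as the call begins (left out, the last holds). The fingers move at their own pace and stop on an object; the grip force is fixed at half the most. Time passes only in rows, so rows that repeat a pose let the fingers close. It gives the time, the measured TCP pose, the force, the opening and the grip force at its end, in the units of the state.
- telemetry.get_obs(): the state, without advancing time (a new reading comes with each control period).
- viewer.snapshot(name): name is "scene" or "top" or "wrist"; returns the picture (420x560x3 uint8, red, green, blue); there is no depth.
- viewer.camera_info(name): a dict with "intrinsics" (3x3 intrinsics, pixels), "extrinsics" (4x4, takes a point from camera to world coordinates); the wrist camera has in their place "tool_from_camera" (4x4, takes a point from camera to tool coordinates, whose origin is the TCP and whose axes are the flange's). Camera axes: x right, y down, z forward; pixel columns grow to the right and rows downward; lengths in m; the calibration is good to about 2 mm. A picture is of the moment at which its call begins: read the wrist's pose just before it. camera_info takes no time and is no camera call.
- workorder.close_job(): hands the job in; it is judged then, once.
The state is a dict: "clock": time; "joint_pos": joint angles; "qvel": joint speeds; "tau": joint torques, N m; "tool_pos": TCP position; "orientation": TCP orientation; "force": force on the tool from outside, world axes, zero at the start; "moment": the same for the moment, N m; "opening": finger opening in m; "gripper_force": force on a finger pad.
Only numpy, scipy, OpenCV 4.12 (cv2) and the standard library are available. Lean on these libraries where they do the work, as an engineer would, in place of code of your own. Each camera call takes 0.05 s, during which the arm holds its last target. There are 200 camera calls.

## Task

The steel blank lies loose in the hold-down fixture because the clamp's big hex adjuster nut has been backed off. Screw the nut down (clockwise) until the cam lever meets firm resistance about midway through its throw, then press the lever fully closed so that the blank is held down firmly on the bed, and let go. Leave the loose things around the fixture where they are.

Things in the scene. Friction and masses are not known exactly. Their poses are not given: they have to be found in the camera images.
- fixture: Fixed hold-down fixture: steel base 230 x 150 x 20 mm (x -135 to +95 mm) with a grey bracket. Origin on the table under the clamp point; z up, x level towards the fence (left, seen from the robot; y towards the robot). Fence: dark bar, near face at x = +47 mm, 45 mm high. Bracket plate at y = -44 to -56 mm, to 120 mm up the clamp axis; housing 48 to 96 mm up. The nut is free all round.
- clamp_point (a point): Fixed point of the fixture (same axes), 34 mm over the table: where the clamp axis meets the blank's upper face. The axis lies in the fixture's x-z plane and leans 30 degrees from vertical towards -x (to the right, seen from the robot): its upward direction is W = (-0.500, 0, 0.866) in fixture axes. Nut, stud, rod and foot are all on this axis.
- nut_centre (a point): Centre of the dark hex adjuster nut, 36 mm across flats, 24 mm high, 160 to 182 mm up the clamp axis. z is the axis W; x is the normal of one pair of flats (others at 60, 120 degrees). Clockwise from above drives the foot down, 12 mm a turn. Stiff (0.33 N m), stays put; 6 rad from out to in, at the start 0 to 1.1 rad from out. Stud (15 mm) stands to 22 mm above the centre; 22 mm rod below.
- foot: Clamp foot, 26 mm round; origin: centre of its flat, level lower face. It moves down the clamp axis with the nut, and with the lever (value q) by 20 mm x (cos(1.31 - q) - 0.26): 11 mm by midway, 15 mm when closed. Once it touches the blank, springs in the clamp (about 20 N per mm along the axis) give the lever's resistance. Travel left until it touches = vertical gap / 0.866.
- lever (a joint): Cam lever, rad: 0 open (raised), 1.40 closed at its stop, midway 0.70; resistance should begin at about 0.5 to 0.9. It swings in the plane of fixture y and W: its angle from +y towards W is 1.05 minus the value, so closed it points 0.35 rad below +y. Unloaded it stays where left (friction 0.08 N m; pushing the nut down drags it on); past 1.31 it is over centre. Well set, closing takes 3 to 6 N.
- lever_ball (a point): Centre of the black ball, 22 mm in diameter, at the end of the lever, 100 mm from the pivot; the lever itself is a round bar 12 mm thick.
- lever_pivot (a point): Pivot of the lever (fixed to the fixture, same axes): 40 mm to fixture +y of the clamp axis, 64 mm up that axis from the blank's upper face.
- blank: Loose sawn steel blank 88 x 60 x 14 mm, lying flat on the bed under the foot, its long side along fixture x, its end 2 to 4 mm short of the fence. Origin: centre of its underside (its upper face 14 mm higher).
- bar_on_plate: Bystander: round bar 26 mm thick upright on a 95 x 60 mm plate, 134 mm high, right of the fixture. Origin under the plate.
- marker: Bystander: white and red paint marker 126 mm long, 18 mm thick, lying near right of the fixture. Origin under its middle.
- punch: Bystander: steel centre punch 118 mm long, 11 mm thick, lying to the left of the fixture. Origin under its middle.
Mind the look-alikes: they are no part of the job. What is shaped like the blank but green or purple is not meant.

How it is judged (in metres and radians):
On the way:
1. with the lever about midway in its throw (0.35 to 1.0 rad) the foot presses on the blank (value of joint lever between 0.35 and 1 rad and contact force between foot and blank above 4 N), for 0.04 s.
At the end, for the whole second after the job is handed in: The lever is at its closed stop (over 1.34 rad), the foot presses the blank with 26 to 124 N (which is what a bite between about 35 and 65 percent of the throw gives), and the blank lies flat and at rest within 8 mm of where it was (value of joint lever above 1.34 rad and contact force between foot and blank between 26 and 124 N and distance of blank from where it was at the start of the episode below 0.008 m and angle between blank's own z axis and vertical below 0.05 rad and linear speed of blank below 0.02 m/s); the robot touches nothing.
It fails at once if a bystander is moved by more than 30 mm (distance of any of bar_on_plate, punch, marker from where it was at the start of the episode above 0.03 m).
It also fails if it takes over 72 s, if anything falls off the work surface, if the arm or the gripper's body presses on something with over 40 N, if the wrist force passes 120 N, or if a joint passes its speed limit or range.

## Working session

There is one attempt and no reset: what is moved stays moved. The work goes in short steps, Python scripts to look and compute and a tool call to move; the robot and the scene stay as the last step left them, time stands still between calls to the robot, and variables do not carry over. Pictures are saved under pics/ and viewed, at most 10 in all, crops included, and the job is handed in when it is done.

Besides the shell and the picture viewer there is one more tool, called after ">>>" as a command line: name --pt "numbers of a row" for each row, then --argument value for the rest. carry_out: Moves the arm, as the interface text tells. Its arguments: {"type":"object","properties":{"rows":{"type":"array"},"grip":{"type":"number"}},"required":["rows"]}

```bash
mkdir -p pics; python3 - <<'E'
from plant import telemetry, viewer
import cv2,numpy as np
o=telemetry.get_obs();print(o)
for n in("scene","top"):
    im=viewer.snapshot(n);cv2.imwrite(f"pics/{n}0.png",im[:,:,::-1]);
    c=viewer.camera_info(n);print(n,np.round(c["intrinsics"],2).tolist(),np.round(c["extrinsics"],4).tolist())
print(viewer.camera_info("wrist"))
E
```

```text
{'clock': 0.0, 'joint_pos': array([ 8.08487886e+01,  2.05888263e+01,  6.35325075e-01, -1.78859387e-02,
       -7.01375320e+01, -1.65067331e+01]), 'qvel': array([ 0.00958643,  0.00226595, -0.06854047,  0.05918442,  0.04273497,
        0.00044052]), 'tau': array([-1.11808067e-04, -5.82728577e+01,  2.93045461e+01,  6.99710771e+00,
        6.76569500e-03, -1.66954387e-04]), 'tool_pos': array([0.29210185, 0.6079895 , 0.22567096]), 'orientation': array([ 1.79907941e+02, -9.74598916e-03, -2.56640270e+01]), 'force': array([-0.01056294,  0.17014924, -0.27289629]), 'moment': array([-0.01781179, -0.01458537, -0.0740435 ]), 'gripper_force': 0.0, 'opening': 0.08771712371871997}
scene [[542.93, 0.0, 280.94], [0.0, 542.93, 207.07], [0.0, 0.0, 1.0]] [[0.8752, -0.2362, 0.4223, -0.0039], [-0.4837, -0.4424, 0.7552, -1.0377], [0.0084, -0.8652, -0.5014, 0.8144], [0.0, 0.0, 0.0, 1.0]]
top [[454.77, 0.0, 282.37], [0.0, 454.77, 213.21], [0.0, 0.0, 1.0]] [[0.0206, -0.9886, 0.1489, 0.3816], [-0.9996, -0.0172, 0.0242, -0.0522], [-0.0214, -0.1493, -0.9886, 1.3237], [0.0, 0.0, 0.0, 1.0]]
{'intrinsics': array([[295.60401557,   0.        , 277.77822728],
       [  0.        , 295.60401557, 209.75648731],
       [  0.        ,   0.        ,   1.        ]]), 'tool_from_camera': array([[-3.41001521e-04, -9.58468829e-01, -2.85197103e-01,
         7.60008040e-02],
       [ 9.99999199e-01,  2.07936756e-05, -1.26555050e-03,
         1.58221455e-03],
       [ 1.21892101e-03, -2.85197306e-01,  9.58468054e-01,
        -1.57884726e-01],
       [ 0.00000000e+00,  0.00000000e+00,  0.00000000e+00,
         1.00000000e+00]])}
```

View pics/scene0.png

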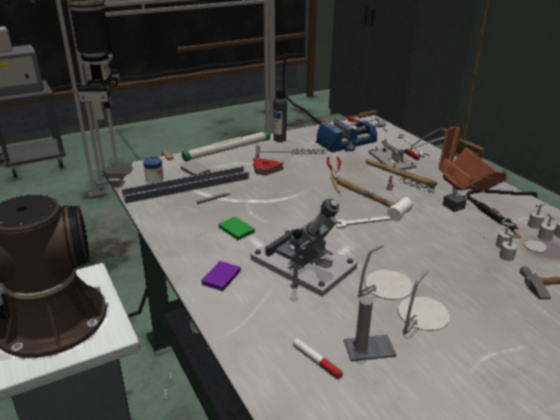

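View pics/top0.png

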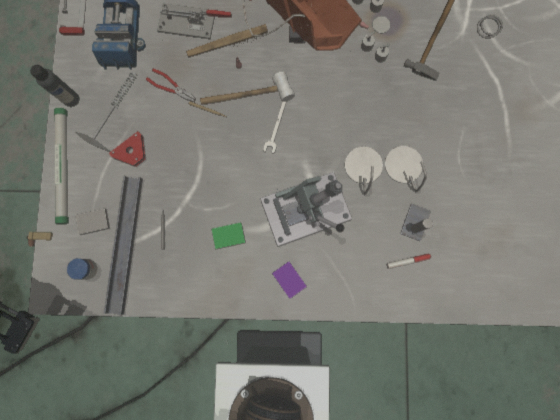

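```bash
python3 - <<'E'
import cv2
a=cv2.imread("pics/top0.png")[165:255,250:360];cv2.imwrite("pics/topc.png",cv2.resize(a,None,fx=6.5,fy=6.5,interpolation=cv2.INTER_CUBIC))
a=cv2.imread("pics/scene0.png")[190:295,240:365];cv2.imwrite("pics/scenec.png",cv2.resize(a,None,fx=5.6,fy=5.6,interpolation=cv2.INTER_CUBIC))
E
```

```text
(no output)
```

View pics/topc.png

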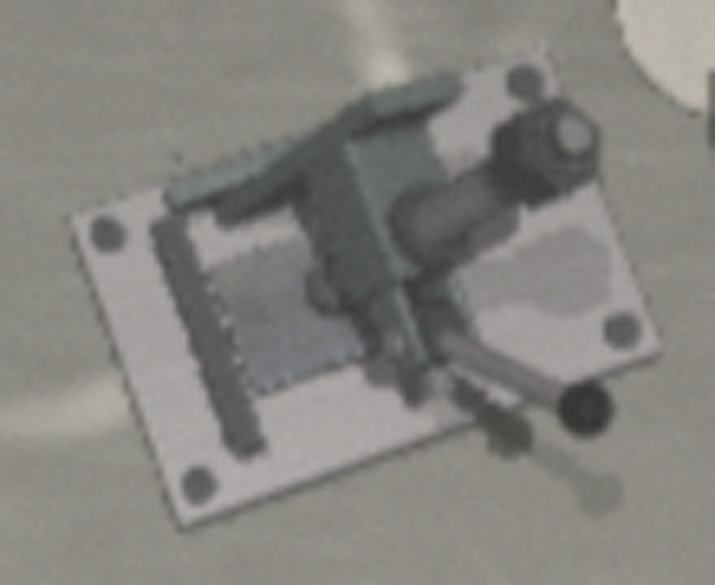

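View pics/scenec.png

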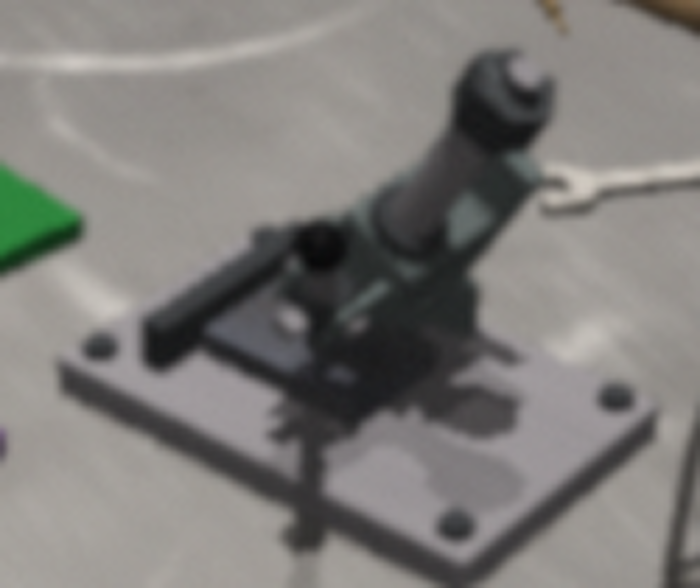

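```bash
cat >h.py <<'E'
import numpy as np
from scipy.optimize import least_squares
from scipy.spatial.transform import Rotation as Ro
from plant import telemetry, viewer
W=np.array([-.5,0,.8660254]);CP=np.array([0,0,.034])
def T(p):
    A=np.eye(4);A[:3,:3]=Ro.from_euler('z',p[2]).as_matrix();A[:2,3]=p[:2];return A
def tow(p,v): return T(p)[:3,:3]@v+T(p)[:3,3]
def proj(K,E,P):
    c=np.linalg.inv(E)@np.append(P,1);u=K@c[:3];return u[:2]/u[2]
def ball(q):
    a=1.05-q;return CP+np.array([0,.04,0])+.064*W+.1*(np.cos(a)*np.array([0,1,0])+np.sin(a)*W)
E
python3 - <<'E'
from h import *
I={n:viewer.camera_info(n) for n in("top","scene")}
cr=lambda x,y,f,a,b:np.array([(x+.5)/f-.5+a,(y+.5)/f-.5+b])
t=lambda x,y:("top",cr(x,y,6.5,250,165)); s=lambda x,y:("scene",cr(x,y,5.6,240,190))
B=lambda x,y:(lambda h,q:np.array([x,y,.02]))
st=lambda h,q:CP+(h+.022)*W
bl=lambda h,q:ball(q)
obs=[(t(70,215),B(.095,-.075)),(t(185,525),B(.095,.075)),(t(660,350),B(-.135,.075)),(t(545,45),B(-.135,-.075)),
(s(60,365),B(.095,.075)),(s(465,562),B(-.135,.075)),(s(657,408),B(-.135,-.075)),
(t(577,132),st),(s(525,70),st),(t(585,408),bl),(s(320,245),bl)]
f=lambda v:np.concatenate([proj(I[o[0]]["intrinsics"],I[o[0]]["extrinsics"],tow(v[:3],g(v[3],v[4])))-o[1] for o,g in obs])
r=least_squares(f,[.55,-.1,1.8,.17,.2],x_scale=[.1,.1,1,.1,1]);print(r.x,np.degrees(r.x[2]));print(r.fun.reshape(-1,2).round(2))
p=r.x[:3]
print("nut",tow(p,CP+r.x[3]*W),"W",T(p)[:3,:3]@W,"ball",tow(p,ball(r.x[4])),tow(p,ball(1.4)))
E
```

```text
[ 0.58614097 -0.06898385  1.93891227  0.17973399  0.08582232] 111.09148970716254
[[-0.59  0.27]
 [-0.86  0.87]
 [ 1.03  0.53]
 [ 0.16 -0.13]
 [-0.74 -1.81]
 [ 0.03  0.29]
 [ 1.3  -1.16]
 [-0.05  0.42]
 [ 0.63  0.23]
 [ 0.26  0.29]
 [ 0.44  0.16]]
nut [ 0.61848035 -0.15283038  0.1896542 ] W [ 0.17992912 -0.4665035   0.8660254 ] ball [ 0.52192873 -0.17207667  0.16057657] [ 0.46652229 -0.1310422   0.0597298 ]
```

```bash
cat >>h.py <<'E'
p=np.array([.58614,-.06898,1.93891]); RF=T(p)[:3,:3]; Ww=RF@W
C=viewer.camera_info("wrist");TC=np.array(C["tool_from_camera"]);KW=C["intrinsics"]
def cur():
    o=telemetry.get_obs();A=np.eye(4);A[:3,:3]=Ro.from_euler('xyz',o["orientation"],degrees=True).as_matrix();A[:3,3]=o["tool_pos"];return A,o
def row(A,B):
    D=np.linalg.inv(A)@B;return np.r_[D[:3,3],Ro.from_matrix(D[:3,:3]).as_rotvec()].round(4).tolist()
def lookpose(target,el,az,d,roll=0):
    f=RF@np.array([np.cos(az)*np.cos(el),np.sin(az)*np.cos(el),np.sin(el)])
    z=-f;x=np.cross(z,[0,0,1]);x/=np.linalg.norm(x);y=np.cross(z,x)
    Cm=np.eye(4);Cm[:3,:3]=np.c_[x,y,z]@Ro.from_euler('z',roll).as_matrix();Cm[:3,3]=target+f*d
    return Cm@np.linalg.inv(TC)
E
python3 - <<'E'
from h import *
A,o=cur()
B=lookpose(tow(p,np.array([0,0,.045])),np.radians(50),np.radians(20),.25)
print(B.round(3),row(A,B))
M=B.copy();M[:3,3]+=[.0,.15,.12];print(M[:3,3],row(A,M))
E
```

```text
[[ 0.362 -0.754  0.548  0.541]
 [-0.415 -0.657 -0.63  -0.015]
 [ 0.835  0.001 -0.551  0.086]
 [ 0.     0.     0.     1.   ]] [0.4937, 0.4535, 0.1404, -0.2001, 0.9726, 0.373]
[0.54063377 0.1352757  0.20610201] [0.4288, 0.3184, 0.0201, -0.2001, 0.9726, 0.373]
```

>>> carry_out --pt "0.43 0.32 0.02 -0.2 0.97 0.37" --pt "0.43 0.32 0.02 -0.2 0.97 0.37" --pt "0.43 0.32 0.02 -0.2 0.97 0.37" --pt "0.43 0.32 0.02 -0.2 0.97 0.37" --pt "0.43 0.32 0.02 -0.2 0.97 0.37" --pt "0.43 0.32 0.02 -0.2 0.97 0.37" --pt "0.43 0.32 0.02 -0.2 0.97 0.37" --pt "0.43 0.32 0.02 -0.2 0.97 0.37"

```text
clock: 1.1
tool_pos: [0.5248, 0.1648, 0.207]
orientation: [179.7, -56.4, -48.5]
force: [1.4, -0.2, 1.2]
opening: 0.0873
gripper_force: 0.0
```

>>> carry_out --pt "0 0 0 0 0 0" --pt "0 0 0 0 0 0"

```text
clock: 1.35
tool_pos: [0.5247, 0.1658, 0.2081]
orientation: [179.9, -56.4, -48.8]
force: [-0.4, -0.4, -0.8]
opening: 0.0875
gripper_force: 0.0
```

```bash
python3 - <<'E'
from h import *
A,o=cur();print(o["joint_pos"].round(1),A[:3,3].round(4),o["clock"],o["force"])
B=lookpose(tow(p,np.array([0,0,.045])),np.radians(50),np.radians(20),.27)
print(row(A,B))
E
```

```text
[ 63.8  16.2 -49.8  56.  -68.  -66.1] [0.5247 0.1658 0.2081] 1.35 [-0.39691393 -0.44727124 -0.82507312]
[-0.0155, 0.1063, 0.1707, -0.0005, 0.0038, 0.0003]
```

>>> carry_out --pt "-0.016 0.106 0.17 0 0 0" --pt "-0.016 0.106 0.17 0 0 0" --pt "-0.016 0.106 0.17 0 0 0" --pt "-0.016 0.106 0.17 0 0 0" --pt "-0.016 0.106 0.17 0 0 0" --pt "-0.016 0.106 0.17 0 0 0"

```text
clock: 2.1
tool_pos: [0.5814, 0.0392, 0.1223]
orientation: [176.1, -55.3, -48.7]
force: [0.1, -0.1, 0.2]
opening: 0.0874
gripper_force: 0.0
```

```bash
python3 - <<'E'
from h import *
import cv2
A,o=cur();print(o["joint_pos"].round(1),A[:3,3].round(4),o["clock"])
np.save("A1.npy",A)
im=viewer.snapshot("wrist")[:,:,::-1];cv2.imwrite("pics/w1.png",im)
E=A@TC
for g in (5,10,15,20):
    c=CP+g/1000*W
    print(g,[proj(KW,E,tow(p,c+.013*np.array([np.cos(a),np.sin(a),0]))).round(1).tolist() for a in (0,.8,-.8)])
print([proj(KW,E,tow(p,np.array([x,y,.034]))).round() for x,y in((.044,.03),(.044,-.03),(-.044,.03))])
c=im[100:310,160:400];cv2.imwrite("pics/w1c.png",cv2.resize(c,None,fx=2.85,fy=2.85,interpolation=cv2.INTER_CUBIC))
E
```

```text
[ 40.3  21.4 -58.2  79.3 -56.7 -74.9] [0.5814 0.0392 0.1223] 2.1
5 [[334.0, 231.6], [344.1, 231.0], [325.4, 226.0]]
10 [[335.3, 227.1], [345.4, 226.4], [326.6, 221.5]]
15 [[336.6, 222.5], [346.8, 221.8], [327.9, 217.0]]
20 [[337.9, 217.8], [348.1, 217.2], [329.1, 212.3]]
[array([359., 272.]), array([295., 254.]), array([369., 202.])]
```

View pics/w1c.png

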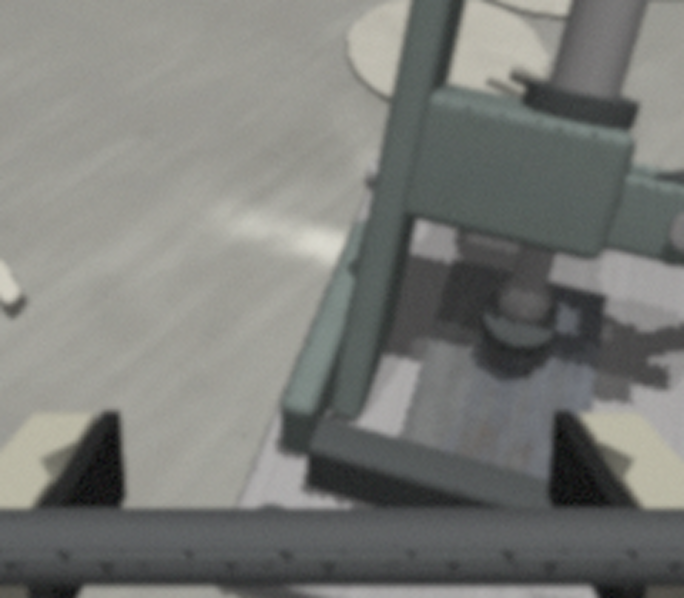

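```bash
python3 - <<'E'
from h import *
import cv2
A=np.load("A1.npy");E=A@TC
im=cv2.imread("pics/w1.png");f=5;x0,y0=250,130
c=cv2.resize(im[y0:y0+120,x0:x0+160],None,fx=f,fy=f,interpolation=cv2.INTER_CUBIC)
P=lambda v:tuple(((proj(KW,E,tow(p,np.array(v)))-[x0,y0]+.5)*f).astype(int).tolist())
def line(a,b,col):cv2.line(c,P(a),P(b),col,1)
line(CP,CP+.1*W,(0,0,255))
line((.047,-.06,.065),(.047,.06,.065),(0,255,255));line((.047,-.06,.045),(.047,.06,.045),(0,255,0))
for s in(-1,1):
    for h in (.048,.096): line(CP+h*W+np.array([.02,-.044,.01]),CP+h*W+np.array([.02,.03,.01]),(255,255,0))
for g,col in((10,(0,255,0)),(20,(255,0,255))):
    pts=np.array([P(CP+g/1000*W+.013*np.array([np.cos(a),np.sin(a),0])) for a in np.linspace(0,6.28,40)]);cv2.polylines(c,[pts],True,col,1)
cv2.imwrite("pics/w1d.png",c)
E
```

```text
(no output)
```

View pics/w1d.png

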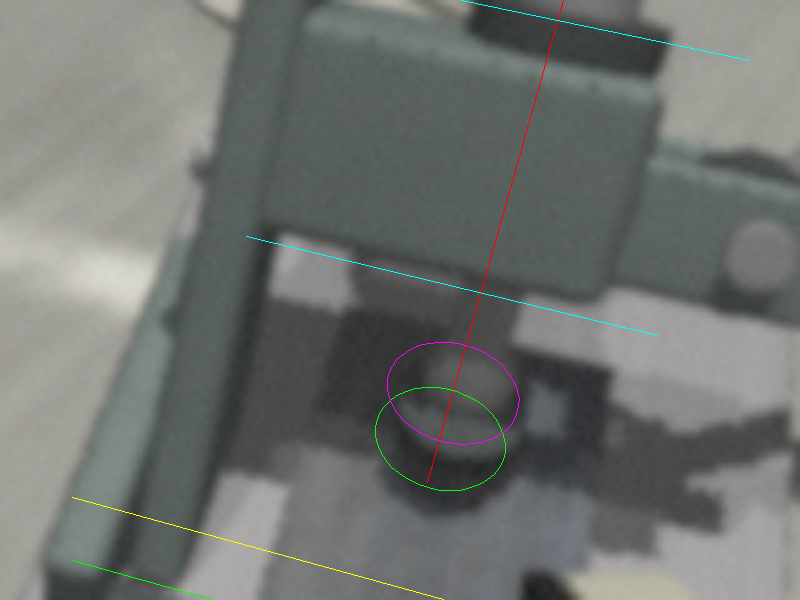

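```bash
python3 - <<'E'
import cv2
g=cv2.cvtColor(cv2.imread("pics/w1.png"),cv2.COLOR_BGR2GRAY)
print(g[200:240,322:358:2])
E
```

```text
[[ 52  52  53  52  53  54  57  59  69  74  74  76  75  77  73  64  67  78]
 [ 55  53  55  52  54  55  54  64  75  84  82  77  79  80  72  62  55  57]
 [ 53  55  52  51  53  51  54  69  77  90  86  83  87  79  75  64  52  50]
 [ 56  53  54  53  51  45  54  72  84  91  92  93  96  85  77  65  53  49]
 [ 57  55  56  51  51  47  54  77  86  91  91  96  97  92  81  71  53  54]
 [ 55  54  54  52  49  46  52  75  84  90  90  96  95  89  84  69  54  56]
 [ 58  52  56  52  48  46  54  76  83  85  90  92  95  92  87  70  55  71]
 [ 57  57  52  52  55  49  49  71  80  84  90  91  94  89  84  70  55  76]
 [ 55  54  52  50  56  56  55  69  78  82  86  92  89  88  79  61  52  75]
 [ 58  55  53  57  62  59  55  63  72  78  86  92  85  84  74  55  50  82]
 [ 54  52  51  53  71  67  56  64  70  74  82  89  83  81  71  55  56  89]
 [ 57  52  54  49  75  76  67  75  65  72  76  78  79  74  64  51  58  93]
 [ 57  50  51  48  70  85  78  83  73  67  73  71  73  67  58  50  59  92]
 [ 54  52  49  49  65  84  85  85  81  74  76  74  70  63  55  54  63  95]
 [ 58  54  54  50  58  81  88  88  84  81  84  80 
[... 1200 characters left out ...]
 71  99 107 113 109 107]
 [115 117 114 109 101  84  68  63  55  56  57  60  84 105 113 112 108 110]
 [119 115 114 111 106  95  77  69  66  69  76  79  97 111 116 110 108 110]
 [122 120 113 111 109 108  94  84  84  87  95  96 108 114 114 111 110 113]
 [121 120 112 109 107 108 105  97  95 100 105 107 109 112 115 115 111 112]
 [122 119 114 111 105 110 110 103 103 106 110 110 114 114 120 113 112 110]
 [121 120 113 111 110 107 106 107 106 111 111 113 114 114 116 115 112 112]
 [121 117 113 110 109 107 105 106 105 109 115 114 115 115 119 115 112 115]
 [121 112 112 110 109 106 105 104 107 109 113 113 115 115 116 114 112 112]
 [120 113 111 111 112 111 107 106 109 112 112 112 113 111 115 112 113 111]]
```

```bash
cat >>h.py <<'E'
def nutpose(nc,s,yaw):
    z=-Ww;x=np.array([np.cos(yaw),np.sin(yaw),0]);x-=z*(x@z);x/=np.linalg.norm(x)
    B=np.eye(4);B[:3,:3]=np.c_[x,np.cross(z,x),z];B[:3,3]=nc+s*Ww;return B
NC=np.array([.6185,-.1528,.1897])
E
python3 - <<'E'
from h import *
A,o=cur()
U=A.copy();U[:3,3]+=[-.02,.09,.2]
print("up",row(A,U))
for y in(-30,-60):
    B=nutpose(NC,.075,np.radians(y));M=B.copy();M[:3,3]+=[0,.03,.09];print(y,M[:3,3],row(U,M),row(M,B))
E
```

```text
up [0.1185, -0.0322, -0.1828, -0.0, 0.0, -0.0]
-30 [ 0.6319946  -0.15778779  0.3446519 ] [0.1676, 0.1225, 0.2117, 0.5139, -1.3898, -0.2802] [0.0433, 0.0551, 0.0639, 0.0, -0.0, 0.0]
-60 [ 0.6319946  -0.15778779  0.3446519 ] [0.1676, 0.1225, 0.2117, 0.1013, -1.4747, 0.183] [0.0662, 0.023, 0.0639, -0.0, -0.0, -0.0]
```

>>> carry_out --pt "0.12 -0.03 -0.18 0 0 0" --pt "0.12 -0.03 -0.18 0 0 0" --pt "0.12 -0.03 -0.18 0 0 0" --pt "0.12 -0.03 -0.18 0 0 0" --pt "0.12 -0.03 -0.18 0 0 0"

```text
clock: 2.78
tool_pos: [0.5614, 0.1275, 0.3244]
orientation: [176.7, -55.2, -49.0]
force: [-0.7, 0.5, -1.0]
opening: 0.0876
gripper_force: 0.0
```

>>> carry_out --pt "0.168 0.122 0.212 0.514 -1.39 -0.28" --pt "0.168 0.122 0.212 0.514 -1.39 -0.28" --pt "0.168 0.122 0.212 0.514 -1.39 -0.28" --pt "0.168 0.122 0.212 0.514 -1.39 -0.28" --pt "0.168 0.122 0.212 0.514 -1.39 -0.28" --pt "0.168 0.122 0.212 0.514 -1.39 -0.28" --pt "0.168 0.122 0.212 0.514 -1.39 -0.28" --pt "0.168 0.122 0.212 0.514 -1.39 -0.28"

```text
clock: 3.78
tool_pos: [0.633, -0.1629, 0.345]
orientation: [-167.6, 8.0, -30.5]
force: [-0.2, 0.9, -1.0]
opening: 0.0875
gripper_force: 0.0
```

```bash
python3 - <<'E'
from h import *
A,o=cur();print(o["joint_pos"].round(1),A[:3,3].round(4),o["clock"])
B=nutpose(NC,.075,np.radians(-30));print(row(A,B))
E
```

```text
[ -6.4  19.2  18.3 -14.5 -91.1  65. ] [ 0.633  -0.1629  0.345 ] 3.775
[0.0242, 0.0403, 0.0811, 0.1193, -0.2679, -0.0726]
```

>>> carry_out --pt "0.024 0.04 0.081 0.119 -0.268 -0.073" --pt "0.024 0.04 0.081 0.119 -0.268 -0.073" --pt "0.024 0.04 0.081 0.119 -0.268 -0.073" --pt "0.024 0.04 0.081 0.119 -0.268 -0.073" --pt "0.024 0.04 0.081 0.119 -0.268 -0.073"

```text
clock: 4.4
tool_pos: [0.632, -0.1869, 0.2576]
orientation: [-158.9, 21.0, -22.0]
force: [0.3, -0.2, 0.1]
opening: 0.0877
gripper_force: 0.0
```

```bash
python3 - <<'E'
from h import *
import cv2
A,o=cur();print(o["joint_pos"].round(1),A[:3,3].round(4),o["clock"],row(A,nutpose(NC,.075,np.radians(-30))))
np.save("A2.npy",A);E=A@TC
im=viewer.snapshot("wrist")[:,:,::-1];cv2.imwrite("pics/w2.png",im)
u=proj(KW,E,NC+.012*Ww);print(u)
x0,y0=int(u[0])-55,int(u[1])-42
cv2.imwrite("pics/w2c.png",cv2.resize(im[y0:y0+84,x0:x0+112].copy(),None,fx=7,fy=7,interpolation=cv2.INTER_CUBIC));print(x0,y0)
E
```

```text
[ -14.4   31.3   25.4  -24.1 -101.1   77.4] [ 0.632  -0.1869  0.2576] 4.4 [0.0013, 0.0017, 0.0022, 0.0052, -0.0086, 0.0001]
[277.79937377 220.40403375]
222 178
```

View pics/w2c.png

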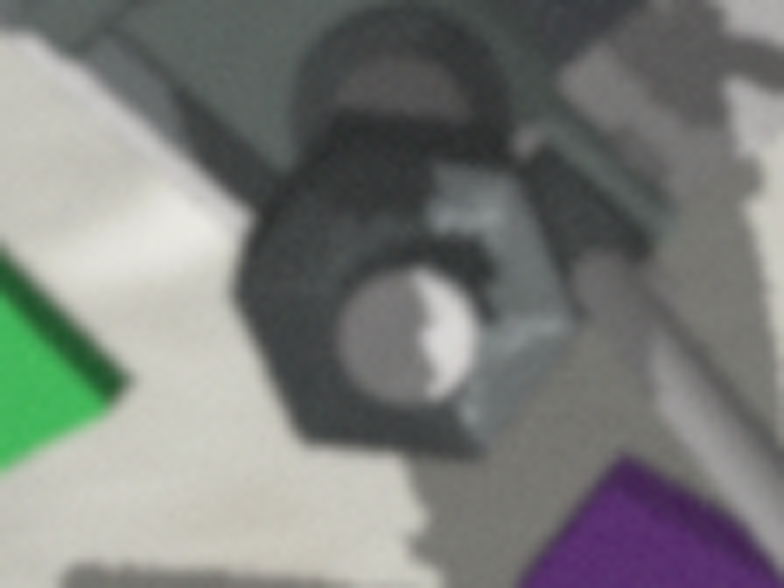

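```bash
python3 - <<'E'
from h import *
A=np.load("A2.npy");E=A@TC
px=np.array([[240,295],[305,440],[485,455],[572,320],[515,175],[408,336]]);px=(px+.5)/7-.5+[222,178]
def f(v):
    r=[]
    C=A.copy();C[:3,:3]=nutpose(NC,0,np.radians(-30))[:3,:3]
    X,Y=C[:3,0],C[:3,1];c=NC+v[0]*X+v[1]*Y+v[2]*Ww
    for i in range(5):
        a=v[3]+i*np.pi/3*v4; r.append(proj(KW,E,c+.012*Ww+.0208*(np.cos(a)*X+np.sin(a)*Y))-px[i])
    r.append(proj(KW,E,c+.022*Ww)-px[5]);return np.ravel(r)
for v4 in(1,-1):
  for a0 in (0,1,2,3,4,5):
    s=least_squares(f,[0,0,0,a0],x_scale=[.01,.01,.01,1])
    if s.cost<50: print(v4,s.x,s.cost,s.fun.round(1));break
print("vertex angle mod60",np.degrees(s.x[3])%60)
C=nutpose(NC,0,np.radians(-30));c=NC+C[:3,:3]@[s.x[0],s.x[1],-s.x[2]];print(c, RF.T@(c-tow(p,CP)))
E
```

```text
-1 [-0.00597456  0.00188016 -0.01464729 -1.4771062 ] 1.8435276695212612 [-0.3 -0.1  0.9 -0.1 -1.  -0.2  1.   0.6 -0.7 -0.2  0.2  0. ]
vertex angle mod60 35.36804908169938
[ 0.60981812 -0.14543209  0.17855943] [-0.07985111  0.00541988  0.14455943]
```

```bash
python3 - <<'E'
from h import *
A=np.load("A2.npy");E=A@TC
px=np.array([[240,295],[305,440],[485,455],[572,320],[515,175],[408,336]]);px=(px+.5)/7-.5+[222,178]
C=nutpose(NC,0,np.radians(-30));X,Y=C[:3,0],C[:3,1]
for h in(0,-.005):
  for top in (.012,.006):
    def f(v):
        c=NC+v[0]*X+v[1]*Y+h*Ww;r=[]
        for i in range(5):
            a=v[3]-i*np.pi/3; r.append(proj(KW,E,c+top*Ww+v[2]*(np.cos(a)*X+np.sin(a)*Y))-px[i])
        r.append(proj(KW,E,c+.022*Ww)-px[5]);return np.ravel(r)
    s=least_squares(f,[0,0,.02,-1.5],x_scale=[.01,.01,.01,1]);print(h,top,s.x.round(4),s.cost,np.degrees(s.x[3])%60,s.fun[-2:])
    c=NC+s.x[0]*X+s.x[1]*Y+h*Ww;print(c,RF.T@(c-tow(p,CP)))
E
```

```text
0 0.012 [-1.100e-03  1.700e-03  1.950e-02 -1.477e+00] 1.8764608282289903 35.376986516893865 [0.22732628 0.22489494]
[ 0.61677588 -0.15382248  0.18950743] [-0.09018321  0.00194757  0.15550743]
0 0.006 [-0.0027  0.0018  0.0201 -1.4755] 4.8991577093132435 35.4615680425547 [0.29596918 2.21672366]
[ 0.61535446 -0.15331004  0.19007878] [-0.08919359  0.00308936  0.15607878]
-0.005 0.012 [-0.0027  0.0018  0.02   -1.477 ] 1.8582195966808892 35.37379361071524 [0.22468403 0.14824577]
[ 0.61440077 -0.15095832  0.18577023] [-0.08665622  0.00313288  0.15177023]
-0.005 0.006 [-0.0044  0.0018  0.0205 -1.4756] 4.576700105852935 35.456379334337214 [0.29183094 2.09661202]
[ 0.61297814 -0.15044545  0.18634207] [-0.08566577  0.00427565  0.15234207]
```

```bash
cat >>h.py <<'E'
C0=nutpose(NC,0,np.radians(-30));N2=NC+C0[:3,:3]@[-.0011,.0017,0]
def grasp(s,deg):
    B=C0.copy();B[:3,:3]=B[:3,:3]@Ro.from_euler('z',deg,degrees=True).as_matrix();B[:3,3]=N2+s*Ww;return B
E
python3 - <<'E'
from h import *
A,o=cur();print(row(A,grasp(.06,-24.6)))
E
```

```text
[0.0003, 0.0034, 0.0173, 0.0067, -0.0074, -0.4291]
```

>>> carry_out --pt "0 0.003 0.017 0.007 -0.007 -0.429" --pt "0 0.003 0.017 0.007 -0.007 -0.429" --pt "0 0.003 0.017 0.007 -0.007 -0.429" --pt "0 0.003 0.017 0.007 -0.007 -0.429" --pt "0 0.003 0.017 0.007 -0.007 -0.429"

```text
clock: 5.08
tool_pos: [0.6272, -0.1821, 0.2402]
orientation: [-151.8, 11.2, 1.3]
force: [-0.7, 0.3, -0.2]
opening: 0.088
gripper_force: 0.0
```

```bash
python3 - <<'E'
from h import *
A,o=cur();print(row(A,grasp(.06,-24.6)),row(A,grasp(-.016,-24.6)))
E
```

```text
[0.0001, -0.0009, -0.0011, -0.0016, 0.0017, -0.0033] [0.0002, -0.0008, 0.0749, -0.0016, 0.0017, -0.0033]
```

>>> carry_out --pt "0 -0.001 0.025 0 0 0" --pt "0 -0.001 0.05 0 0 0" --pt "0 -0.001 0.075 0 0 0" --pt "0 -0.001 0.075 0 0 0" --pt "0 -0.001 0.075 0 0 0"

```text
clock: 5.7
tool_pos: [0.614, -0.147, 0.1755]
orientation: [-151.8, 11.2, 1.3]
force: [1.0, -0.4, 0.4]
opening: 0.0874
gripper_force: 0.0
```

>>> carry_out --pt "0 0 0 0 0 0" --pt "0 0 0 0 0 0" --pt "0 0 0 0 0 0" --pt "0 0 0 0 0 0" --pt "0 0 0 0 0 0" --pt "0 0 0 0 0 0" --grip -1

```text
clock: 6.45
tool_pos: [0.6136, -0.1447, 0.1751]
orientation: [-151.6, 11.2, 1.4]
force: [-0.6, 4.4, 4.1]
opening: 0.0358
gripper_force: 30.0
```

```bash
python3 - <<'E'
from h import *
import cv2
A,o=cur();print(o["joint_pos"].round(1),row(A,grasp(-.016,-24.6)),o["force"],o["moment"],o["opening"])
E
```

```text
[-12.   31.5  14.8 -25.  -91.  104.1] [0.0001, 0.0012, -0.0013, -0.0053, 0.0036, -0.0022] [-0.63163242  4.36110236  4.05369406] [-0.16478049 -0.20685049 -0.40578608] 0.03577674604767012
```

>>> carry_out --pt "0 -0.001 0.0003 0 0 0.14" --pt "0 -0.001 0.0005 0 0 0.28" --pt "0 -0.001 0.0008 0 0 0.42" --pt "0 -0.001 0.0011 0 0 0.56" --pt "0 -0.001 0.0013 0 0 0.7" --pt "0 -0.001 0.0016 0 0 0.84" --pt "0 -0.001 0.0019 0 0 0.98" --pt "0 -0.001 0.0021 0 0 1.12"

```text
clock: 7.45
tool_pos: [0.6141, -0.1431, 0.1742]
orientation: [-178.2, 30.2, -65.3]
force: [2.0, 5.4, 5.1]
opening: 0.0357
gripper_force: 29.9
```

```bash
python3 - <<'E'
from h import *
A,o=cur();B=grasp(-.016,-24.6);print(o["joint_pos"].round(1),row(B,A),A[:3,:3].T@o["force"],A[:3,:3].T@o["moment"],o["opening"])
E
```

```text
[-11.9  31.4  14.6 -25.  -90.7  39.6] [0.0006, -0.0022, 0.0028, 0.0028, -0.0038, 1.1255] [-6.06791968 -4.17662564 -2.20186444] [ 1.55695065 -0.63050655 -0.34696156] 0.03574474567286414
```

>>> carry_out --pt "0 0 0.0003 0 0 0.14" --pt "0 0 0.0005 0 0 0.28" --pt "0 0 0.0008 0 0 0.42" --pt "0 0 0.0011 0 0 0.56" --pt "0 0 0.0013 0 0 0.7" --pt "0 0 0.0016 0 0 0.84" --pt "0 0 0.0019 0 0 0.98" --pt "0 0 0.0021 0 0 1.12"

```text
clock: 8.45
tool_pos: [0.6149, -0.1424, 0.1724]
orientation: [153.1, 14.2, -133.4]
force: [4.8, 4.1, 3.7]
opening: 0.0354
gripper_force: 30.0
```

```bash
python3 - <<'E'
from h import *
A,o=cur();B=grasp(-.016,-24.6);print(o["joint_pos"].round(1),row(B,A),A[:3,:3].T@o["force"],A[:3,:3].T@o["moment"],o["opening"])
I=viewer.camera_info("top")
for q in(.1,.3,.5): print(q,tow(p,ball(q)))
E
```

```text
[-11.8  31.4  14.5 -25.  -90.4 -24.5] [0.0017, -0.002, 0.0045, 0.0028, -0.0031, 2.2451] [-7.00030857  0.36797921 -2.10598669] [ 1.55720963 -1.99742918 -0.41597641] 0.03543153047481532
0.1 [ 0.52069922 -0.17210887  0.15986947]
0.3 [ 0.50433253 -0.17135948  0.14845727]
0.5 [ 0.49019849 -0.16829267  0.13469167]
```

>>> carry_out --pt "0 0 0.001 0 0 0" --pt "0 0 0.002 0 0 0" --pt "0 0 0.004 0 0 0" --pt "0 0 0.005 0 0 0" --pt "0 0 0.006 0 0 0" --pt "0 0 0.006 0 0 0"

```text
clock: 9.2
tool_pos: [0.6138, -0.1397, 0.1672]
orientation: [153.2, 14.3, -133.2]
force: [5.6, 4.2, 4.4]
opening: 0.0359
gripper_force: 30.0
```

>>> carry_out --pt "0 0 0.001 0 0 0" --pt "0 0 0.002 0 0 0" --pt "0 0 0.002 0 0 0"

```text
clock: 9.57
tool_pos: [0.6138, -0.1395, 0.1668]
orientation: [153.3, 14.3, -133.2]
force: [5.5, 2.6, 11.9]
opening: 0.0356
gripper_force: 30.0
```

```bash
python3 - <<'E'
from h import *
A,o=cur();B=grasp(-.016,-24.6);print(row(B,A),A[:3,:3].T@o["force"],o["opening"])
E
```

```text
[0.0018, -0.002, 0.0109, 0.0039, -0.0011, 2.2406] [ -8.41380948   2.60834621 -10.03848635] 0.03555699485029625
```

>>> carry_out --pt "0 0 0.001 0 0 0" --pt "0 0 0.002 0 0 0" --pt "0 0 0.002 0 0 0"

```text
clock: 9.95
tool_pos: [0.6137, -0.1394, 0.1665]
orientation: [153.4, 14.3, -133.1]
force: [5.5, 0.6, 19.0]
opening: 0.0358
gripper_force: 30.0
```

```bash
python3 - <<'E'
from h import *
import cv2
A,o=cur();B=grasp(-.016,-24.6);print(row(B,A),A[:3,:3].T@o["force"],o["opening"])
a=viewer.snapshot("top")[150:260,250:380,::-1];b=viewer.snapshot("scene")[180:300,235:365,::-1]
r=lambda x:cv2.resize(x,(400,400*x.shape[0]//x.shape[1]),interpolation=cv2.INTER_CUBIC)
a,b=r(a),r(b);c=np.zeros((380,800,3),np.uint8);c[:a.shape[0],:400]=a;c[:b.shape[0],400:]=b;cv2.imwrite("pics/tb.png",c)
E
```

```text
[0.0018, -0.0019, 0.0112, 0.0047, 0.0011, 2.2398] [ -8.81532134   4.5645696  -17.18358604] 0.03583904256584634
```

View pics/tb.png

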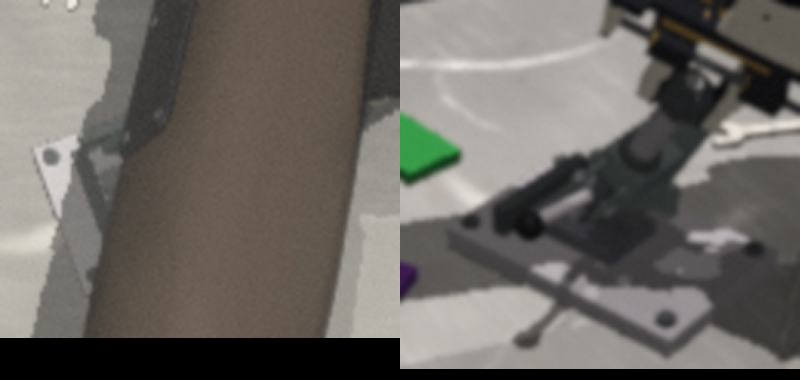

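```bash
python3 - <<'E'
from h import *
c=viewer.camera_info("scene")
for q in np.arange(.1,1.45,.1):print(round(q,2),proj(c["intrinsics"],c["extrinsics"],tow(p,ball(q))).round(1))
E
```

```text
0.1 [296.7 233.9]
0.2 [293.3 236.9]
0.3 [290. 240.]
0.4 [286.8 243.1]
0.5 [283.7 246.1]
0.6 [280.8 249.2]
0.7 [278.1 252.1]
0.8 [275.6 254.9]
0.9 [273.3 257.6]
1.0 [271.4 260.1]
1.1 [269.7 262.3]
1.2 [268.4 264.4]
1.3 [267.3 266.1]
1.4 [266.7 267.6]
```

>>> carry_out --pt "0 0 -0.004 0 0 0" --pt "0 0 -0.004 0 0 0"

```text
clock: 10.3
tool_pos: [0.6138, -0.1396, 0.1671]
orientation: [153.1, 14.3, -133.2]
force: [4.8, 5.3, 4.5]
opening: 0.0359
gripper_force: 30.0
```

>>> carry_out --pt "0 0 0 0 0 0" --pt "0 0 0 0 0 0" --pt "0 0 0 0 0 0" --pt "0 0 0 0 0 0" --grip 1

```text
clock: 10.8
tool_pos: [0.6115, -0.141, 0.1658]
orientation: [153.0, 14.0, -133.2]
force: [-0.0, -0.3, 0.5]
opening: 0.07
gripper_force: 0.0
```

>>> carry_out --pt "0 0 -0.04 0 0 0" --pt "0 0 -0.09 0 0 0" --pt "0 0 -0.09 0 0 0" --pt "0 0 -0.09 0 0 0"

```text
clock: 11.3
tool_pos: [0.6279, -0.183, 0.2434]
orientation: [152.9, 14.1, -133.3]
force: [-0.4, 0.1, -0.5]
opening: 0.0876
gripper_force: 0.0
```

```bash
cat >>h.py <<'E'
def bp(w,y=.137):
    # tool pose over lever ball; w = TCP height along W above the blank's face
    B=np.eye(4);z=-Ww;x=RF@[0,1,0];B[:3,:3]=np.c_[x,np.cross(z,x),z];B[:3,3]=tow(p,CP+w*W+[0,y,0]);return B
E
python3 - <<'E'
from h import *
A,o=cur();print(o["joint_pos"].round(1),A[:3,3],o["force"],o["opening"])
for w in(.22,.064+.0305+.011+.03):print(w,bp(w)[:3,3],row(A,bp(w)))
c=viewer.camera_info("scene");s=viewer.snapshot("scene")
import cv2
g=cv2.cvtColor(s,cv2.COLOR_RGB2GRAY)[225:272,260:300];print(np.argwhere(g<22).mean(0)+[225,260],(g<22).sum(),g.min())
E
```

```text
[ -14.5   31.7   24.1  -24.5 -100.2  -25.9] [ 0.62787725 -0.18296315  0.24337797] [-0.39786016  0.14604033 -0.47208643] 0.08755598638606962
0.22 [ 0.4979021  -0.22091115  0.22452559] [0.1178, 0.0657, 0.0223, 0.0048, -0.0009, 0.5065]
0.1355 [ 0.48269818 -0.18149157  0.15134644] [0.1178, 0.0653, 0.1068, 0.0048, -0.0009, 0.5065]
[252.52777778 277.        ] 36 12
```

>>> carry_out --pt "0.04 0.02 0 0 0 0.17" --pt "0.08 0.044 0 0 0 0.34" --pt "0.118 0.066 0.02 0.005 0 0.506" --pt "0.118 0.066 0.022 0.005 0 0.506" --pt "0.118 0.066 0.022 0.005 0 0.506" --pt "0.118 0.066 0.022 0.005 0 0.506" --pt "0.118 0.066 0.022 0.005 0 0.506" --grip -1

```text
clock: 12.22
tool_pos: [0.4986, -0.2209, 0.225]
orientation: [150.1, -0.0, -158.8]
force: [-0.1, 0.9, -0.1]
opening: 0.0231
gripper_force: 0.0
```

```bash
python3 - <<'E'
from h import *
A,o=cur();print(o["joint_pos"].round(1),A[:3,3],o["opening"])
print(row(A,bp(.115)),row(A,bp(.041)))
E
```

```text
[-20.1  23.8   7.9 -22.1 -94.5 -46.4] [ 0.49857167 -0.22094928  0.22502284] 0.023073090336272584
[0.0005, 0.0001, 0.1056, -0.001, -0.0013, 0.002] [0.0004, 0.0002, 0.1796, -0.001, -0.0013, 0.002]
```

Descend to just above the ball, then press slowly.

>>> carry_out --pt "0 0 0.03 0 0 0" --pt "0 0 0.07 0 0 0" --pt "0 0 0.1 0 0 0" --pt "0 0 0.105 0 0 0" --pt "0 0 0.105 0 0 0"

```text
clock: 12.85
tool_pos: [0.4796, -0.1727, 0.1347]
orientation: [150.1, -0.0, -158.8]
force: [-0.6, -0.6, 0.5]
opening: 0.0004
gripper_force: 0.0
```

>>> carry_out --pt "0 0 0.006 0 0 0" --pt "0 0 0.012 0 0 0" --pt "0 0 0.018 0 0 0" --pt "0 0 0.024 0 0 0" --pt "0 0 0.03 0 0 0" --pt "0 0 0.03 0 0 0"

```text
clock: 13.6
tool_pos: [0.4733, -0.1581, 0.1078]
orientation: [150.0, -0.0, -158.8]
force: [-1.5, -2.7, 0.8]
opening: 0.0005
gripper_force: 1.3
```

```bash
python3 - <<'E'
from h import *
import cv2
A,o=cur();print(A[:3,:3].T@o["force"],o["opening"],row(A,bp(.041)))
g=cv2.cvtColor(viewer.snapshot("scene"),cv2.COLOR_RGB2GRAY)[225:280,255:300];print(np.argwhere(g<22).mean(0)+[225,255],(g<22).sum())
E
```

```text
[ 2.35948299 -1.35666857 -1.66611821] 0.0005471181199111588 [-0.0004, -0.0, 0.0442, -0.0006, -0.0011, 0.0007]
[247.33333333 280.10457516] 153
```

>>> carry_out --pt "0 0 0.006 0 0 0" --pt "0 0 0.012 0 0 0" --pt "0 0 0.018 0 0 0" --pt "0 0 0.024 0 0 0" --pt "0 0 0.028 0 0 0"

```text
clock: 14.28
tool_pos: [0.4686, -0.1449, 0.0834]
orientation: [150.0, -0.0, -158.8]
force: [0.6, -1.1, 0.5]
opening: 0.0005
gripper_force: 0.9
```

>>> carry_out --pt "0 0 0.004 0 0 0" --pt "0 0 0.008 0 0 0" --pt "0 0 0.012 0 0 0" --pt "0 0 0.014 0 0 0" --pt "0 0 0.014 0 0 0"

```text
clock: 14.9
tool_pos: [0.4657, -0.1387, 0.0717]
orientation: [150.0, -0.0, -158.8]
force: [-0.2, -0.1, -1.0]
opening: 0.0001
gripper_force: 0.0
```

```bash
python3 - <<'E'
from h import *
A,o=cur();print(A[:3,:3].T@o["force"],row(A,bp(.041)))
E
```

```text
[ 0.23178779 -0.48745972  0.85701106] [-0.0005, -0.0001, 0.0024, -0.0006, -0.0014, 0.0008]
```

>>> carry_out --pt "0 0 0.003 0 0 0" --pt "0 0 0.005 0 0 0" --pt "0 0 0.006 0 0 0" --pt "0 0 0.006 0 0 0"

```text
clock: 15.4
tool_pos: [0.4656, -0.1375, 0.0687]
orientation: [150.2, 0.1, -158.7]
force: [-0.3, -4.6, 16.6]
opening: 0.0005
gripper_force: 8.1
```

```bash
python3 - <<'E'
from h import *
A,o=cur();print(A[:3,:3].T@o["force"],row(A,bp(.041)))
E
```

```text
[  1.98518667   4.59343894 -16.47259988] [-0.0001, 0.0004, -0.0007, -0.0037, -0.0004, 0.003]
```

>>> carry_out --pt "0 0 -0.02 0 0 0" --pt "0 0 -0.06 0 0 0" --pt "0 0 -0.12 0 0 0" --pt "0 0 -0.17 0 0 0" --pt "0 0 -0.2 0 0 0" --pt "0 0 -0.2 0 0 0" --pt "0 0 -0.2 0 0 0"

```text
clock: 16.27
tool_pos: [0.5005, -0.2286, 0.2392]
orientation: [150.0, -0.0, -158.9]
force: [0.2, 0.3, -0.6]
opening: 0.0001
gripper_force: 0.0
```

```bash
python3 - <<'E'
from h import *
import cv2
b=viewer.snapshot("scene")[180:300,235:375,::-1]
cv2.imwrite("pics/end.png",cv2.resize(b,None,fx=5,fy=5,interpolation=cv2.INTER_CUBIC))
A,o=cur();print(o["force"],o["clock"])
E
```

```text
[-0.42321453 -0.38419663  0.10746002] 16.325
```

View pics/end.png

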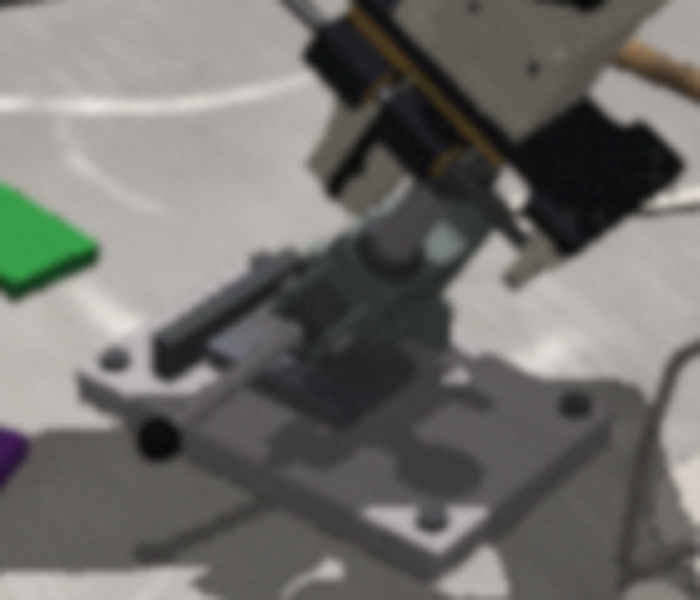

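The lever ball is at scene pixel (266, 268), where the model puts it for 1.40 rad, so the lever is at its closed stop. The blank still lies by the fence and the gripper is clear.

```bash
python3 -c "
from plant import workorder
print(workorder.close_job())"
```

```text
the job is handed in; nothing more can be done
None
```

I screwed the nut down about 2.24 rad, found the foot biting with the lever at about 0.74 rad, pressed the lever to its closed stop (about 1.40 rad), backed off and handed the job in at about 16 s; the clamp force, which I could not measure, I estimate at 70 N.

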